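# Sort two clamp screws on the notched thread gauges

## Task

Two spare clamp screws lie on the key-cutting bench, one with a fine thread and one with a coarse thread. Find for each screw the notched gauge with the same pitch, lower it in lengthwise with its square section over the open middle, until its threads drop fully home between the gauge's teeth, and leave both screws lying there. Set them down, do not drop them, and leave the tin, the file, the padlock and the box alone.

Things in the scene. Friction and masses are not known exactly. Their poses are not given: they have to be found in the camera images.
- screw_fine: steel clamp screw, fine thread, 120 mm long, 0.42 kg, lying with its axis 16 mm above the bench. Middle: square section 36 long, 32 x 32 mm, to grip. Each side: 20 mm core with 4 ridges of 30 mm diameter, pitch 10 mm, centred 25, 35, 45, 55 mm from the middle, 4 mm wide at root, 2.4 at crest. Origin mid-screw on the axis; x along the axis (ends alike); y, z square to the flats.
- screw_coarse: the same clamp screw with the coarse thread: on each side 3 ridges, pitch 15 mm, centred 22.5, 37.5, 52.5 mm from the middle, 6 mm wide at root, 3.6 at crest. Same size, mass, square section, origin and axes as screw_fine.
- gauge_fine: fixed gauge, 10 mm pitch: dark base plate 130 x 70 x 10 mm with two notched 90 degree V halves, open upward, along x, from 25 to 57 mm either side of the middle, rims 57 mm above the bench, 41 mm apart. The 50 mm between the halves is open down to the plate. Teeth across the V faces: 3 mm thick, 4.5 high, rounded, at 30, 40, 50 mm either side. Origin centre of underside; x along the V, z up.
- gauge_coarse: fixed gauge, 15 mm pitch, same build as gauge_fine, but its teeth are 5 mm thick and stand at 30 and 45 mm either side of the middle.
- gauge_fine_seat (a point): where the origin of screw_fine lies when fully home: on the V's centre line, midway between the halves, 58 mm above the bench; x along the V. With ridges standing on the teeth the screw lies about 6 mm higher; it drops home when shifted along its axis by up to half a pitch. Free play along the axis about 1.5 mm either way.
- gauge_coarse_seat (a point): the same point of gauge_coarse, for screw_coarse; free play along the axis about 2 mm either way.
- tin: bystander: empty red tin, 90 mm wide and 100 mm high, origin at the centre of its underside
- file: bystander: hand file with a wooden handle, 250 mm long, lying on the bench
- padlock: bystander: brass padlock, 80 mm long and 26 mm high, lying on the bench
- key_box: bystander: closed cardboard box 80 x 140 x 60 mm, origin at the centre of its underside
Not all that is in view belongs to the job. Leave any black or green look-alike of the screw_coarse alone.

How it is judged:
At the end, for the whole second after the job is handed in: Each screw lies at rest in the gauge of its own pitch, threads fully home between the teeth: its middle within 2.5 mm in height and 5 mm horizontally of the gauge's seat point, its axis within 0.06 rad (3.4 degrees) of the V's direction (z of screw_fine in the frame of gauge_fine_seat between -0.0025 and 0.0025 m and horizontal distance between screw_fine and gauge_fine_seat below 0.005 m and angle between the x axis of screw_fine and the x axis of gauge_fine_seat, either way round below 0.06 rad and linear speed of each of screw_fine, screw_coarse below 0.02 m/s and z of screw_coarse in the frame of gauge_coarse_seat between -0.0025 and 0.0025 m and horizontal distance between screw_coarse and gauge_coarse_seat below 0.005 m and angle between the x axis of screw_coarse and the x axis of gauge_coarse_seat, either way round below 0.06 rad); the robot touches nothing.
It fails at once if a bystander (tin, file, padlock, box) is moved by more than 30 mm (distance of any of tin, file, padlock, key_box from where it was at the start of the episode above 0.03 m).
It fails at once if a screw is dropped (falls faster than 0.5 m/s, about 13 mm, with no finger on it) ((linear speed of screw_fine above 0.5 m/s and contact force between the fingers and screw_fine below 0.3 N) or (linear speed of screw_coarse above 0.5 m/s and contact force between the fingers and screw_coarse below 0.3 N)).
It also fails if it takes over 53 s, if anything falls off the work surface, if the arm or the gripper's body presses on something with over 40 N, if the wrist force passes 120 N, or if a joint passes its speed limit or range.

## Robot

A 7-joint arm with a two-finger parallel gripper is mounted at the origin on the work surface. World frame = base frame: x ahead of the robot, y to its left, z up, the work surface at z = 0. Lengths are in m, angles in rad, forces in N, time in s.
With the tool pointing down it reaches from about 0.425 to 0.875 m from the base axis. Payload 4.7 kg.
Tool frame: the origin (TCP) lies on the centre line of the jaws, within the pads' length; the fingertips stand ahead of it and the grasp point (between the pads) lies 2 mm behind it (nose_length is the z of the fingertips in the tool frame, in m); z points along the fingers, y is the line along which they close (so a half turn about z gives the same grasp; the last joint's range is limited). The gripper opens to 87 mm and grips with 3 to 60 N. Pads are 19 mm wide; open, the fingers measure 117 mm over their backs; the gripper's body (75 mm by 190 mm) begins 51 mm behind the grasp point.
Start: joints at [0.014, 0.321, -0.07, 1.45, 0.023, 1.371, -0.057], TCP at [0.65, -0, 0.213] pointing down, gripper open.
Joint ranges: [-2.86, 2.86], [-0.3, 2.09], [-1.38, 1.24], [0.06, 2.45], [-1.56, 4.7], [0.09, 2.05], [-2.69, 2.69]. Speed limits (rad/s): [2.57, 2.57, 3.14, 3.14, 3.14, 3.14, 3.14].

## Interface

Orientations are given as a rotation vector (axis times angle).
In Python, from bench import * gives the robot as it stands.
- The arm moves only by the tool send_rows, never from a script. Its arguments are lists of equal length, an entry for each row: "xyz": the shift along the tool's x, y, z in mm, a list of three; "dr": the turn, a rotation vector about the tool's x, y, z in rad, a list of three. A call has exactly 10 rows; each row is the pose to reach, as a shift and turn from the pose commanded when the call began, along the tool's axes at that moment; what a row does not reach only later rows make up. A row lasts 1/12 s, in which the tool goes at most 41.7 mm and 7.16 degrees, less where a joint would pass 70% of its speed; a pose out of reach is approached as far as the arm can. A call with a gripper value outside its range is refused whole. "jaw" is the finger opening in mm, from 0 to 87, set as the call begins (left out, the last holds). The fingers move at their own pace and stop on an object; "grip_force" is the grip in N (left out, the last holds). Time passes only in rows, so rows that repeat a pose let the fingers close, or fill a call up. It gives the time, the measured TCP pose, the force, the opening and the grip force at its end, in the units of the state.
- get_state(): the state, without advancing time (a new reading comes with each control period).
- get_image(name): name is "scene" or "side" or "wrist"; returns the picture (400x640x3 uint8, red, green, blue); there is no depth.
- calibration(name): a dict with "vfov" (degrees; the focal length in pixels is half the picture's height over the tangent of half this angle, whatever the lens; pixels are square), "cx", "cy" (the principal point, pixels), "rvec" (rotation vector, rad) and "tvec" (3), from world to camera coordinates, as OpenCV has them; the wrist camera has in their place "hand_eye" (4x4, takes a point from camera to tool coordinates, whose origin is the TCP and whose axes are the flange's). Camera axes: x right, y down, z forward; pixel columns grow to the right and rows downward; lengths in m; the calibration is good to about 2 mm. The wrist camera is an equidistant fisheye: a pixel r from the principal point sees the ray r / f radians off the axis. A picture is of the moment at which its call begins: read the wrist's pose just before it. calibration takes no time and is no camera call.
- close_job(): hands the job in; it is judged then, once.
The state is a dict: "time": time; "joint_positions": joint angles; "qd": joint speeds; "joint_torque": joint torques, N m; "position": TCP position; "tool_rot": TCP orientation; "ft_force": force on the tool from outside, world axes, zero at the start; "torque": the same for the moment, N m; "grip_width": opening from 0.0 (shut) to 1.0 (fully open); "grip_force": force on a finger pad.
Only numpy, scipy, OpenCV 4.12 (cv2) and the standard library are available. Lean on these libraries where they do the work, as an engineer would, in place of code of your own. Each camera call takes 0.05 s, during which the arm holds its last target. There are 200 camera calls.

## Working session

There is one attempt and no reset: what is moved stays moved. The work goes in short steps, Python scripts to look and compute and a tool call to move; the robot and the scene stay as the last step left them, time stands still between calls to the robot, and variables do not carry over. Pictures are saved under pics/ and viewed, at most 10 in all, crops included, and the job is handed in when it is done.

Besides the shell and the picture viewer there is one more tool, called after "Call:" by a JSON object that holds its "fn" and its "kwargs". send_rows: Moves the arm, as the interface text tells. Its arguments: {"type":"object","properties":{"xyz":{"type":"array"},"dr":{"type":"array"},"jaw":{"type":"number"},"grip_force":{"type":"number"}},"required":["xyz","dr"]}

```bash
ls; mkdir -p pics; python3 - <<'E'
from bench import *
import cv2,numpy as np
s=get_state();print(s)
for n in("scene","side","wrist"):
    cv2.imwrite(f"pics/{n}0.png",get_image(n)[:,:,::-1]);print(n,calibration(n))
E
```

```text
pics
{'time': 0.0, 'joint_positions': array([ 0.01408065,  0.32182881, -0.07008889,  1.45168   ,  0.02256937,
        1.37079673, -0.05691654]), 'qd': array([-3.81742076e-04,  1.23409072e-03, -6.36987845e-04, -3.15688237e-05,
       -6.02422201e-04, -1.37595870e-03,  1.23472794e-03]), 'joint_torque': array([-2.58547143e-04, -4.91284704e+01, -4.03903294e-01, -3.12526345e+01,
       -6.40594075e-02,  4.37659642e-02,  1.61017233e-04]), 'position': array([ 6.49423931e-01, -2.46262941e-05,  2.12055271e-01]), 'tool_rot': array([-2.22047735e+00, -2.22054692e+00,  2.21217629e-03]), 'ft_force': array([-0.26537943,  0.55663533, -0.25437235]), 'torque': array([ 0.02157912,  0.06446311, -0.00259637]), 'grip_force': 0.0, 'grip_width': 1.0011971285636896}
scene {'vfov': 45.60956955237454, 'cx': 316.5134917506582, 'cy': 196.05512172213514, 'rvec': array([ 1.81750905,  1.43596774, -0.74978069]), 'tvec': array([-0.12256994, -0.28496886,  1.97855671])}
side {'vfov': 48.84482989103565, 'cx': 318.5631532322072, 'cy': 200.99132220299708, 'rvec': array([ 0.90802596, -2.30490477,  1.27481974]), 'tvec': array([0.38267609, 0.25320194, 0.82457871])}
wrist {'vfov': 65.70646984690485, 'cx': 322.13273417887774, 'cy': 201.08281595046404, 'hand_eye': array([[-1.98382994e-04, -9.56382066e-01, -2.92118649e-01,
         8.03722990e-02],
       [ 9.99999938e-01, -2.74579041e-04,  2.19840428e-04,
         1.07079546e-03],
       [-2.90461101e-04, -2.92118587e-01,  9.56382061e-01,
        -1.71413453e-01],
       [ 0.00000000e+00,  0.00000000e+00,  0.00000000e+00,
         1.00000000e+00]])}
```

```bash
python3 - <<'E'
import cv2
im=cv2.imread("pics/scene0.png")
cv2.imwrite("pics/scene0b.png",cv2.resize(im,(800,500),interpolation=2))
E
```

```text
(no output)
```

View pics/scene0.png

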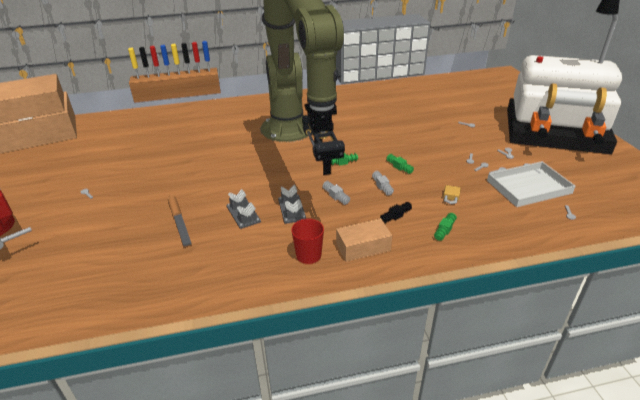

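View pics/wrist0.png

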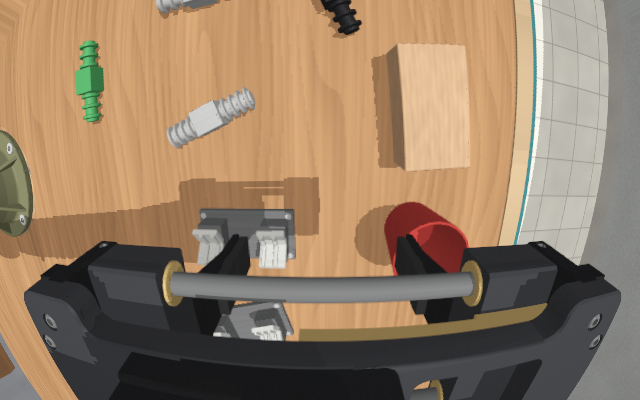

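The scene view shows two steel screws at about (336,192) and (382,182). Green screws are at (345,158), (400,163) and (446,227), and a black one is at (397,211); those are look-alikes. The gauges are at (243,208) and (291,203). In the wrist view, one steel screw is at (212,118) and the gauges are at (245,237) and (255,322).

```bash
cat > h.py <<'E'
from bench import *
import cv2,numpy as np
from scipy.spatial.transform import Rotation as R
def ray(n,uv,s=None):
    c=calibration(n);f=200/np.tan(np.radians(c["vfov"]/2));d=(np.array(uv,float)-[c["cx"],c["cy"]])/f
    if n!="wrist":
        Rm=R.from_rotvec(c["rvec"]).as_matrix();return -Rm.T@c["tvec"],Rm.T@np.r_[d,1]
    t=np.hypot(*d);v=np.r_[d/t*np.sin(t),np.cos(t)] if t>0 else np.r_[0,0,1]
    Rt=R.from_rotvec(s["tool_rot"]).as_matrix();H=c["hand_eye"]
    return s["position"]+Rt@H[:3,3],Rt@H[:3,:3]@v
def pt(n,uv,z,s=None):
    o,d=ray(n,uv,s);return o+d*(z-o[2])/d[2]
def proj(P,s):
    c=calibration("wrist");f=200/np.tan(np.radians(c["vfov"]/2));H=c["hand_eye"]
    Rt=R.from_rotvec(s["tool_rot"]).as_matrix()
    q=H[:3,:3].T@(Rt.T@(np.array(P)-s["position"])-H[:3,3]);t=np.arctan2(np.hypot(q[0],q[1]),q[2])
    return np.array([c["cx"],c["cy"]])+f*t*q[:2]/np.hypot(q[0],q[1])
E
python3 - <<'E'
from h import *
s=get_state()
for n,uv,z in [("scene",(336,192),.02),("scene",(382,182),.02),("scene",(243,210),.03),("scene",(291,205),.03),("wrist",(212,118),.016),("wrist",(172,139),.016),("wrist",(252,97),.016),("wrist",(248,232),.03)]:
    print(n,uv,pt(n,uv,z,s).round(3))
im=cv2.imread("pics/scene0.png")[150:240,215:415]
cv2.imwrite("pics/c1.png",cv2.resize(im,None,fx=4,fy=4,interpolation=2))
E
```

```text
scene (336, 192) [0.519 0.075 0.02 ]
scene (382, 182) [0.502 0.24  0.02 ]
scene (243, 210) [ 0.553 -0.234  0.03 ]
scene (291, 205) [ 0.565 -0.084  0.03 ]
wrist (212, 118) [0.516 0.074 0.016]
wrist (172, 139) [0.458 0.051 0.016]
wrist (252, 97) [0.567 0.097 0.016]
wrist (248, 232) [ 0.557 -0.069  0.03 ]
```

View pics/c1.png

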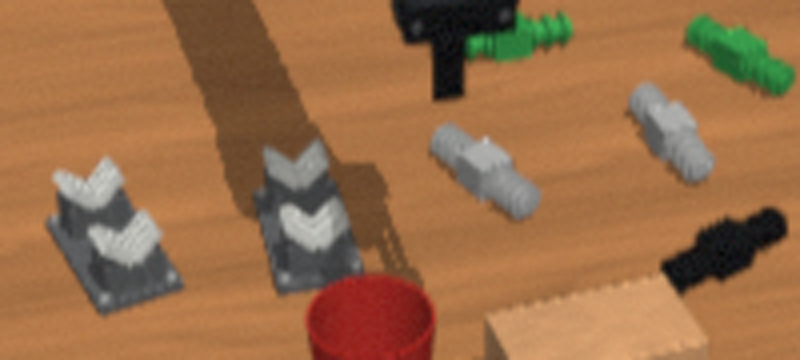

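Close up, the steel screws at (484,172) and (672,132) in the crop are the only grey ones, at world (0.516,0.074) and (0.50,0.24). I can't read the thread counts at this scale, so I'll go above A, where one wrist picture should cover both screws and both gauges.

Call:
{"fn": "send_rows", "kwargs": {"xyz": [[8,-14,0],[16,-28,0],[24,-42,0],[32,-56,0],[40,-70,0],[48,-84,0],[56,-98,0],[65,-112,0],[74,-134,0],[74,-134,0]], "dr": [[0,0,0.124],[0,0,0.248],[0,0,0.372],[0,0,0.496],[0,0,0.62],[0,0,0.744],[0,0,0.868],[0,0,0.99],[0,0,1.1],[0,0,1.17]]}}

```text
time: 0.98
position: [0.5126, 0.0766, 0.213]
tool_rot: [-3.078, -0.623, 0.004]
ft_force: [0.2, 0.4, -0.7]
grip_width: 1.0
grip_force: 0.0
```

```bash
python3 - <<'E'
from h import *
import pickle
s=get_state();im=get_image("wrist")[:,:,::-1];pickle.dump(s,open("s1.pkl","wb"))
cv2.imwrite("pics/w1.png",im);print(s["time"],s["position"],s["tool_rot"],s["joint_positions"])
cv2.imwrite("pics/w1b.png",cv2.resize(im,(800,500),interpolation=2))
E
```

```text
0.9833 [0.5125965  0.07656408 0.21296517] [-3.07776549 -0.62294278  0.003596  ] [-1.57672489e-01  4.63685759e-02 -4.21182418e-02  1.77201532e+00
  5.52372615e-04  1.32554011e+00 -1.37127254e+00]
```

View pics/w1b.png

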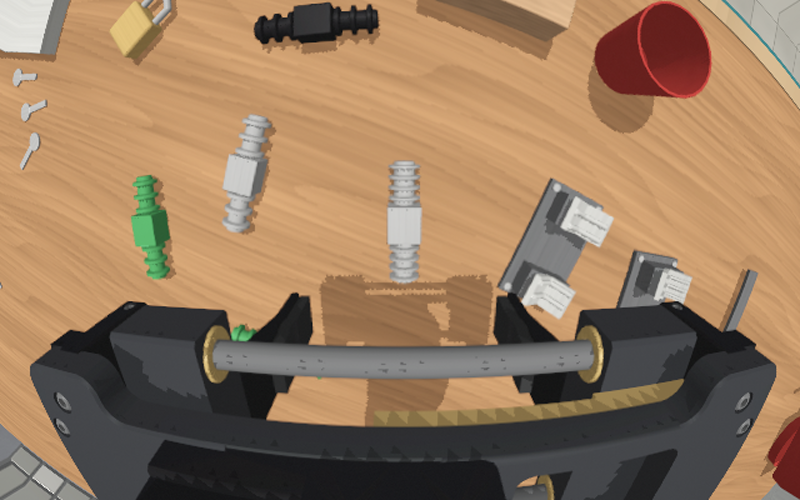

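A at (404,225) shows 4 ridges a side, so it is fine. B at (246,174) shows 3, so it is coarse. I'll enlarge the gauges and the screws to confirm.

```bash
python3 - <<'E'
import cv2,numpy as np
im=cv2.imread("pics/w1.png")
a=cv2.resize(im[135:265,390:570],None,fx=4.4,fy=4.4,interpolation=2)[:560]
cv2.imwrite("pics/c2.png",a)
b=cv2.resize(im[80:240,165:365],None,fx=3.75,fy=3.75,interpolation=2)
cv2.imwrite("pics/c3.png",b)
E
```

```text
(no output)
```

View pics/c2.png

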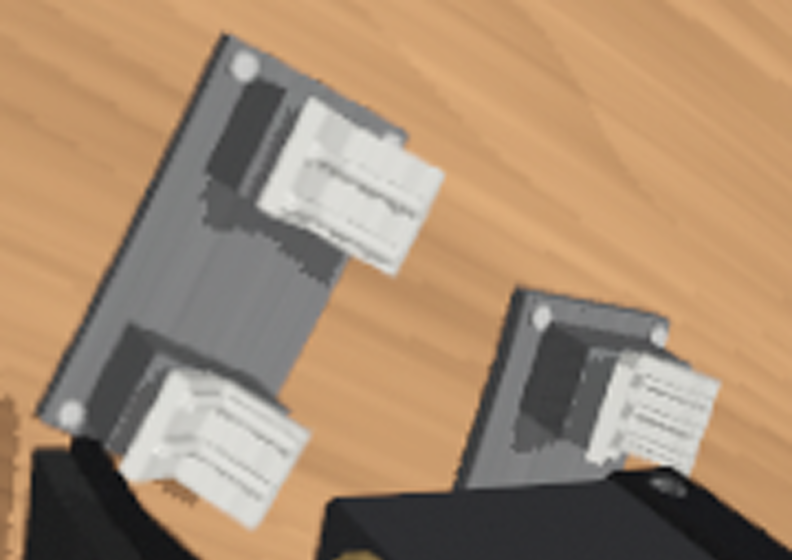

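View pics/c3.png

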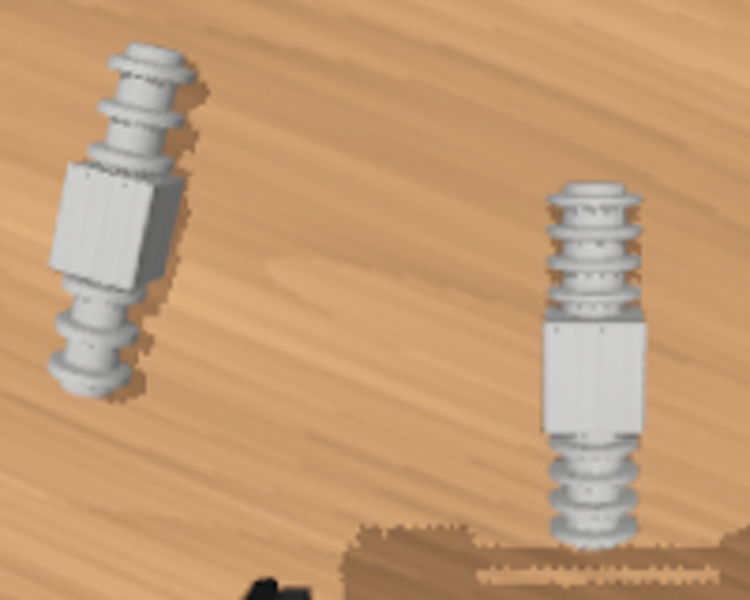

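Two teeth per half on the near gauge at crop (240,300), so it is coarse. Three teeth on the far one at (640,410), so it is fine. The crop also confirms screw A (right, 4 ridges) is fine and B (left, 3 ridges) is coarse. Next I measure from the corners.

```bash
python3 - <<'E'
from h import *
import pickle
s=pickle.load(open("s1.pkl","rb"))
def q(p,k,o,z): return np.array([pt("wrist",np.array(x)/k+o,z,s) for x in p])
def rep(n,P,a):
    L=[np.linalg.norm(P[i]-P[(i+1)%4]).round(4) for i in range(4)]
    d=(P[0]+P[1]-P[2]-P[3])[:2] ; print(n,P.mean(0).round(4),L,np.degrees(np.arctan2(d[1],d[0])).round(1))
rep("A",q([(543,320),(645,320),(643,434),(543,434)],3.75,[165,80],.032),0)
rep("B",q([(72,162),(158,180),(132,292),(52,266)],3.75,[165,80],.032),0)
o=[390,135]
rep("G1",q([(315,97),(443,172),(255,527),(125,478)],4.4,o,.057),0)
rep("G1a",q([(315,97),(443,172),(395,272),(262,205)],4.4,o,.057),0)
rep("G1b",q([(178,372),(310,432),(255,527),(125,478)],4.4,o,.057),0)
rep("G2a",q([(630,355),(720,380),(685,475),(588,462)],4.4,o,.057),0)
print(q([(225,35),(40,412),(518,288)],4.4,o,.01).round(4))
print(R.from_rotvec(s["tool_rot"]).as_matrix().round(3))
E
```

```text
A [0.5116 0.0746 0.032 ] [np.float64(0.0314), np.float64(0.0366), np.float64(0.0316), np.float64(0.0366)] 22.4
B [0.4981 0.2403 0.032 ] [np.float64(0.0312), np.float64(0.0376), np.float64(0.0303), np.float64(0.0351)] 5.5
G1 [ 0.5483 -0.0805  0.057 ] [np.float64(0.0464), np.float64(0.113), np.float64(0.0453), np.float64(0.1146)] 0.4
G1a [ 0.5897 -0.0802  0.057 ] [np.float64(0.0464), np.float64(0.0306), np.float64(0.0471), np.float64(0.0317)] 0.1
G1b [ 0.5076 -0.0807  0.057 ] [np.float64(0.0467), np.float64(0.0317), np.float64(0.0453), np.float64(0.0329)] 0.9
G2a [ 0.5735 -0.2238  0.057 ] [np.float64(0.0441), np.float64(0.0333), np.float64(0.0457), np.float64(0.0359)] 11.3
[[ 0.6117 -0.0454  0.01  ]
 [ 0.4864 -0.0457  0.01  ]
 [ 0.5867 -0.1817  0.01  ]]
[[ 0.921  0.389 -0.003]
 [ 0.389 -0.921  0.001]
 [-0.002 -0.002 -1.   ]]
```

```bash
python3 -c "
import bench;print(getattr(bench,'nose_length',None),[x for x in dir(bench) if x[0]!='_'])"
```

```text
0.017 ['MotionError', 'calibration', 'close_job', 'get_image', 'get_state', 'nose_length']
```

Call:
{"fn": "send_rows", "kwargs": {"xyz": [[-2,1,25],[-2,1,60],[-2,1,95],[-2,1,130],[-2,1,160],[-2,1,180],[-2,1,190],[-2,1,195],[-2,1,196],[-2,1,196]], "dr": [[0,0,0],[0,0,0],[0,0,0],[0,0,0],[0,0,0],[0,0,0],[0,0,0],[0,0,0],[0,0,0],[0,0,0]]}}

```text
time: 1.87
position: [0.5156, 0.0723, 0.0181]
tool_rot: [3.078, 0.626, 0.003]
ft_force: [-0.4, 0.4, 0.3]
grip_width: 1.003
grip_force: 0.0
```

Call:
{"fn": "send_rows", "kwargs": {"xyz": [[-3,-4,0],[-3,-4,0],[-3,-4,0],[-3,-4,0],[-3,-4,0],[-3,-4,0],[-3,-4,0],[-3,-4,0],[-3,-4,0],[-3,-4,0]], "dr": [[0,0,0],[0,0,0],[0,0,0],[0,0,0],[0,0,0],[0,0,0],[0,0,0],[0,0,0],[0,0,0],[0,0,0]], "jaw": 40, "grip_force": 35}}

```text
time: 2.7
position: [0.5102, 0.0747, 0.0171]
tool_rot: [3.079, 0.625, -0.0]
ft_force: [0.7, 0.6, 0.2]
grip_width: 0.468
grip_force: 0.0
```

Call:
{"fn": "send_rows", "kwargs": {"xyz": [[0,0,0],[0,0,0],[0,0,0],[0,0,0],[0,0,0],[0,0,0],[0,0,0],[0,0,0],[0,0,0],[0,0,0]], "dr": [[0,0,0],[0,0,0],[0,0,0],[0,0,0],[0,0,0],[0,0,0],[0,0,0],[0,0,0],[0,0,0],[0,0,0]], "jaw": 0}}

```text
time: 3.53
position: [0.5102, 0.0748, 0.0172]
tool_rot: [3.079, 0.625, 0.0]
ft_force: [0.1, 0.9, -1.1]
grip_width: 0.356
grip_force: 35.0
```

Call:
{"fn": "send_rows", "kwargs": {"xyz": [[0,0,-30],[0,0,-65],[0,0,-100],[-15,21,-125],[-35,50,-140],[-58,80,-150],[-80,112,-155],[-102,143,-160],[-122,172,-160],[-133,188,-160]], "dr": [[0,0,0],[0,0,0],[0,0,0],[0,0,0.02],[0,0,0.04],[0,0,0.06],[0,0,0.08],[0,0,0.11],[0,0,0.14],[0,0,0.14]]}}

```text
time: 4.37
position: [0.4587, -0.1554, 0.1766]
tool_rot: [3.114, 0.398, -0.003]
ft_force: [0.1, 0.2, -4.9]
grip_width: 0.358
grip_force: 35.0
```

Call:
{"fn": "send_rows", "kwargs": {"xyz": [[0,0,0],[0,0,0],[0,0,0],[0,0,0],[0,0,0],[0,0,0],[0,0,0],[0,0,0],[0,0,0],[0,0,0]], "dr": [[0,0,0],[0,0,0],[0,0,0],[0,0,0],[0,0,0],[0,0,0],[0,0,0],[0,0,0],[0,0,0],[0,0,0]]}}

```text
time: 5.2
position: [0.4612, -0.1501, 0.1772]
tool_rot: [3.115, 0.409, 0.0]
ft_force: [0.0, 0.0, -5.1]
grip_width: 0.357
grip_force: 35.0
```

```bash
python3 - <<'E'
from h import *
import pickle
s=get_state();im=get_image("wrist")[:,:,::-1];pickle.dump(s,open("s2.pkl","wb"))
cv2.imwrite("pics/w2.png",im);print(s["time"],s["position"],s["grip_width"],R.from_rotvec(s["tool_rot"]).as_matrix().round(4))
cv2.imwrite("pics/w2b.png",cv2.resize(im,(800,500),interpolation=2))
E
```

```text
5.2 [ 0.46118634 -0.15011455  0.17721135] 0.3568031823562135 [[ 9.661e-01  2.581e-01  1.000e-04]
 [ 2.581e-01 -9.661e-01 -1.000e-04]
 [ 1.000e-04  1.000e-04 -1.000e+00]]
```

View pics/w2b.png

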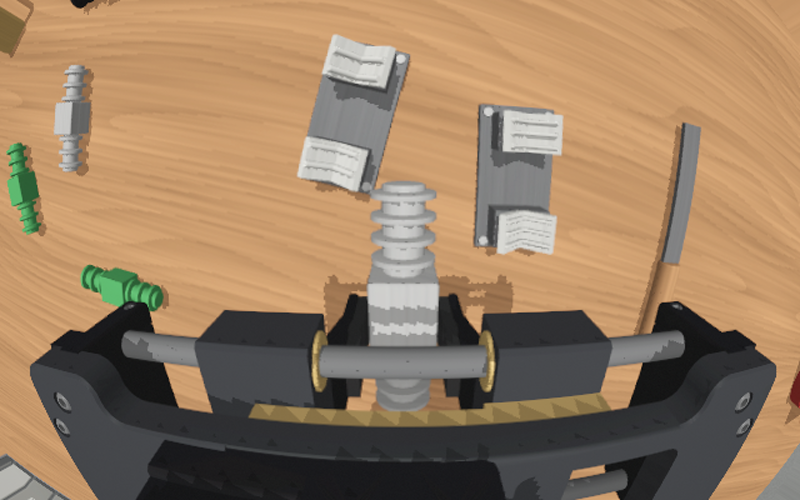

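The held fine screw is at (403,230), the fine gauge at (518,180) and the coarse gauge at (355,115). I'll enlarge that region for corners.

```bash
python3 - <<'E'
import cv2
im=cv2.imread("pics/w2.png")
cv2.imwrite("pics/c4.png",cv2.resize(im[75:235,275:455],None,fx=3.7,fy=3.7,interpolation=2))
E
```

```text
(no output)
```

View pics/c4.png

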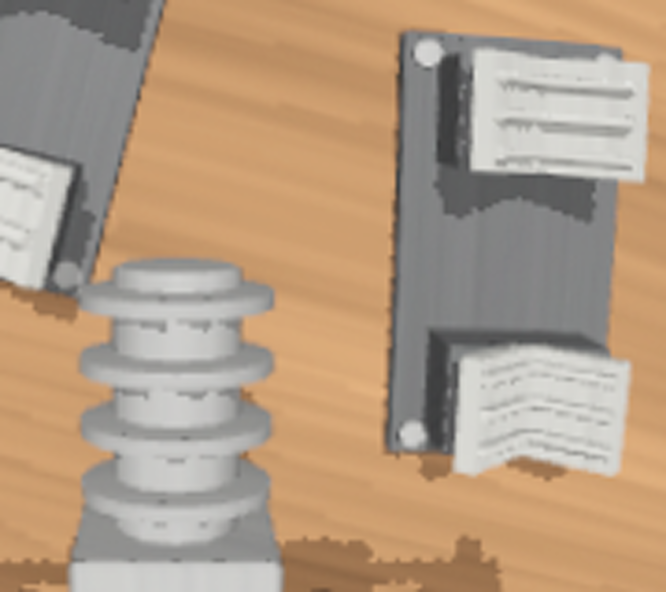

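```bash
python3 - <<'E'
from h import *
import pickle
s=pickle.load(open("s2.pkl","rb"));Rt=R.from_rotvec(s["tool_rot"]).as_matrix()
q=lambda p,z:np.array([pt("wrist",np.array(x)/3.7+[275,75],z,s) for x in p])
F=q([(475,48),(648,64),(643,181),(470,173)],.057);N=q([(460,360),(630,358),(618,472),(455,474)],.057)
f,n=F.mean(0),N.mean(0);d=f-n
print("G2",((f+n)/2).round(4),f.round(4),n.round(4),np.linalg.norm(d).round(4),np.degrees(np.arctan2(d[1],d[0])))
for a,b in((0,3),(1,2)):
    for x,y in((F[a],F[b]),(N[a],N[b]),(F[a],N[b])):
        v=x-y;print(np.linalg.norm(v).round(4),np.degrees(np.arctan2(v[1],v[0])).round(1))
P=q([(405,33),(620,48),(388,450)],.01);v=P[0]-P[2];print("plate",P.round(4),np.linalg.norm(v),np.linalg.norm(P[0]-P[1]),np.degrees(np.arctan2(v[1],v[0])),"centre",(P[1]+P[2])/2)
t=lambda p,z:((q(p,z)-s["position"])@Rt*1000).round(1)
print("square edge(+18)",t([(70,560),(282,560)],.1921))
for k,r in((55,298),(45,363),(35,427),(25,490)): print(k,t([(80,r),(273,r)],.1761))
E
```

```text
G2 [ 0.5329 -0.2354  0.057 ] [ 0.5721 -0.2251  0.057 ] [ 0.4936 -0.2456  0.057 ] 0.0811 14.673968279000299
0.0326 13.9
0.0316 16.2
0.1137 14.8
0.0316 14.5
0.0326 14.7
0.1128 14.7
plate [[ 0.586  -0.1871  0.01  ]
 [ 0.6038 -0.2527  0.01  ]
 [ 0.4625 -0.2189  0.01  ]] 0.12755442567563705 0.067988624573397 14.438503996488619 centre [ 0.53312549 -0.2358263   0.01      ]
square edge(+18) [[ 19.4 -14.8 -14.9]
 [ 19.4  16.4 -14.9]]
55 [[ 55.7 -13.8   1.1]
 [ 55.7  15.5   1.1]]
45 [[ 45.6 -14.    1.1]
 [ 45.6  15.7   1.1]]
35 [[ 35.4 -14.2   1.1]
 [ 35.4  15.9   1.1]]
25 [[ 25.  -14.5   1.1]
 [ 25.   16.2   1.1]]
```

Call:
{"fn": "send_rows", "kwargs": {"xyz": [[15,33,0],[30,65,0],[42,90,0],[47,100,0],[47,100,15],[47,100,40],[47,100,65],[47,100,80],[47,100,87],[47,100,87]], "dr": [[0,0,0],[0,0,0],[0,0,0],[0,0,0],[0,0,0],[0,0,0.005],[0,0,0.005],[0,0,0.005],[0,0,0.005],[0,0,0.005]]}}

```text
time: 6.08
position: [0.5309, -0.2339, 0.0881]
tool_rot: [-3.114, -0.401, 0.006]
ft_force: [-0.7, -0.2, -4.9]
grip_width: 0.364
grip_force: 35.0
```

Call:
{"fn": "send_rows", "kwargs": {"xyz": [[0,0,0],[0,0,0],[0,0,0],[0,0,0],[0,0,0],[0,0,0],[0,0,0],[0,0,0],[0,0,0],[0,0,0]], "dr": [[0,0,0],[0,0,0],[0,0,0],[0,0,0],[0,0,0],[0,0,0],[0,0,0],[0,0,0],[0,0,0],[0,0,0]]}}

```text
time: 6.92
position: [0.5323, -0.2347, 0.0901]
tool_rot: [-3.116, -0.401, 0.0]
ft_force: [-0.6, 0.7, -5.5]
grip_width: 0.355
grip_force: 35.0
```

Call:
{"fn": "send_rows", "kwargs": {"xyz": [[0,0,10],[0,0,18],[0,0,22],[0,0,24],[0,0,26],[0,0,27],[0,0,28],[0,0,29],[0,0,30],[0,0,30]], "dr": [[0,0,0],[0,0,0],[0,0,0],[0,0,0],[0,0,0],[0,0,0],[0,0,0],[0,0,0],[0,0,0],[0,0,0]]}}

```text
time: 7.75
position: [0.5327, -0.2351, 0.0605]
tool_rot: [3.115, 0.401, 0.001]
ft_force: [0.4, -1.1, -4.2]
grip_width: 0.356
grip_force: 35.0
```

Well below the ridge-on-tooth height with no load, so the threads are engaging. I'll lower it the rest of the way.

Call:
{"fn": "send_rows", "kwargs": {"xyz": [[0,0,0.5],[0,0,1],[0,0,1.5],[0,0,2],[0,0,2],[0,0,2],[0,0,2],[0,0,2],[0,0,2],[0,0,2]], "dr": [[0,0,0],[0,0,0],[0,0,0],[0,0,0],[0,0,0],[0,0,0],[0,0,0],[0,0,0],[0,0,0],[0,0,0]]}}

```text
time: 8.58
position: [0.5332, -0.2358, 0.0593]
tool_rot: [3.114, 0.4, 0.003]
ft_force: [0.1, -3.6, 5.2]
grip_width: 0.359
grip_force: 35.0
```

Contact at z 0.0593 puts the axis at about 0.058, which is home. I'll release, rise straight up and head for the coarse screw.

Call:
{"fn": "send_rows", "kwargs": {"xyz": [[0,0,0],[0,0,0],[0,0,0],[0,0,0],[0,0,0],[0,0,0],[0,0,0],[0,0,0],[0,0,0],[0,0,0]], "dr": [[0,0,0],[0,0,0],[0,0,0],[0,0,0],[0,0,0],[0,0,0],[0,0,0],[0,0,0],[0,0,0],[0,0,0]], "jaw": 60}}

```text
time: 9.42
position: [0.5324, -0.2347, 0.0582]
tool_rot: [3.116, 0.401, 0.0]
ft_force: [0.2, 0.4, -0.1]
grip_width: 0.689
grip_force: 0.0
```

Call:
{"fn": "send_rows", "kwargs": {"xyz": [[0,0,-10],[0,0,-30],[0,0,-60],[0,0,-95],[0,0,-120],[-5,-30,-120],[-10,-65,-120],[-15,-100,-120],[-15,-120,-120],[-15,-120,-120]], "dr": [[0,0,0],[0,0,0],[0,0,0],[0,0,0],[0,0,0],[0,0,0],[0,0,0.05],[0,0,0.1],[0,0,0.16],[0,0,0.16]]}}

```text
time: 10.25
position: [0.4869, -0.1172, 0.1792]
tool_rot: [-3.135, -0.157, -0.002]
ft_force: [0.3, 0.2, -0.6]
grip_width: 0.695
grip_force: 0.0
```

```bash
python3 - <<'E'
from h import *
import pickle
s=get_state();im=get_image("wrist")[:,:,::-1];pickle.dump(s,open("s3.pkl","wb"))
cv2.imwrite("pics/w3.png",im);print(s["time"],s["position"],R.from_rotvec(s["tool_rot"]).as_matrix().round(4)[:2,:2], s["joint_positions"])
cv2.imwrite("pics/w3b.png",cv2.resize(im[:270],(800,337),interpolation=2))
print(proj([.533,-.2355,.058],s))
E
```

```text
10.25 [ 0.48692437 -0.11716699  0.17923288] [[ 0.995   0.1001]
 [ 0.1001 -0.995 ]] [ 0.02065465  0.02152053  0.16702526  1.86650636 -0.00642153  1.25341279
 -1.28089601]
[443.892226   161.56007604]
```

View pics/w3b.png

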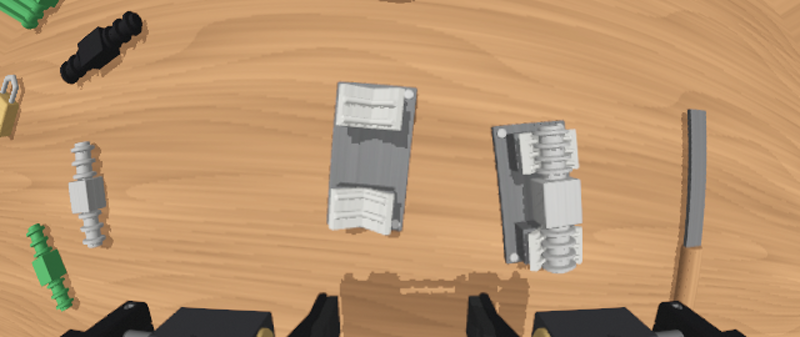

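The fine screw is seated in its gauge at (556,202), ridges between the teeth. The coarse screw B is at (86,195) and the coarse gauge at (370,158). I'll work out B's pose and the coarse gauge from this and the earlier picture.

```bash
python3 - <<'E'
from h import *
import pickle
for n,sn,box in(("w1","s1",(85,190,172,225)),("w3","s3",(108,202,50,90))):
    s=pickle.load(open(sn+".pkl","rb"));im=cv2.imread(f"pics/{n}.png")
    r0,r1,c0,c1=box;hsv=cv2.cvtColor(im,cv2.COLOR_BGR2HSV)[r0:r1,c0:c1]
    m=((hsv[...,1]<40)&(hsv[...,2]>90)).astype(np.uint8)
    k,l,st,_=cv2.connectedComponentsWithStats(m);i=1+st[1:,4].argmax();v,u=np.nonzero(l==i)
    W=np.array([pt("wrist",(a+c0,b+r0),.018,s)[:2] for a,b in zip(u,v)])
    vx,vy,x,y=cv2.fitLine(W.astype(np.float32),cv2.DIST_L2,0,.01,.01).ravel()
    p=(W-[x,y])@[vx,vy];mid=np.array([x,y])+(p.max()+p.min())/2*np.array([vx,vy])
    print(n,st[i],"mean",W.mean(0).round(4),"mid",mid.round(4),"len",np.ptp(p).round(4),"ang",np.degrees(np.arctan2(vy,vx)).round(1))
s=pickle.load(open("s3.pkl","rb"))
q=lambda p,z:np.array([pt("wrist",np.array(x)/1.25,z,s) for x in p])
F=q([(338,83),(407,86),(402,131),(336,127)],.057);N=q([(333,186),(395,190),(390,234),(330,228)],.057)
f,n=F.mean(0),N.mean(0);d=f-n;print("G1",((f+n)/2).round(4),np.linalg.norm(d),np.degrees(np.arctan2(d[1],d[0])))
T=q([(70,180),(100,173),(103,212),(73,216)],.032);print("B top",T.mean(0))
E
```

```text
w1 [   6    7   39   94 2067] mean [0.4972 0.2423] mid [0.4963 0.2422] len 0.122 ang 5.6Traceback (most recent call last):
  File "<stdin>", line 8, in <module>
  File "h.py", line 12, in pt
    o,d=ray(n,uv,s);return o+d*(z-o[2])/d[2]
        ~~~^^^^^^^^
  File "h.py", line 5, in ray
    c=calibration(n);f=200/np.tan(np.radians(c["vfov"]/2));d=(np.array(uv,float)-[c["cx"],c["cy"]])/f
ValueError: time passes only in moves, steps and waits
```

```bash
sed -i 's/^def ray/import functools\ncalibration=functools.lru_cache(calibration)\ndef ray/' h.py; python3 - <<'E'
from h import *
import pickle
s=pickle.load(open("s3.pkl","rb"));im=cv2.imread("pics/w3.png")
r0,r1,c0,c1=108,202,50,90;hsv=cv2.cvtColor(im,cv2.COLOR_BGR2HSV)[r0:r1,c0:c1]
m=((hsv[...,1]<40)&(hsv[...,2]>90)).astype(np.uint8)
k,l,st,_=cv2.connectedComponentsWithStats(m);i=1+st[1:,4].argmax();v,u=np.nonzero(l==i)
W=np.array([pt("wrist",(a+c0,b+r0),.018,s)[:2] for a,b in zip(u,v)])
vx,vy,x,y=cv2.fitLine(W.astype(np.float32),cv2.DIST_L2,0,.01,.01).ravel()
p=(W-[x,y])@[vx,vy];mid=np.array([x,y])+(p.max()+p.min())/2*np.array([vx,vy])
print("mean",W.mean(0).round(4),"mid",mid.round(4),"len",np.ptp(p).round(4),"ang",np.degrees(np.arctan2(vy,vx)).round(1))
q=lambda p,z:np.array([pt("wrist",np.array(x)/1.25,z,s) for x in p])
F=q([(338,83),(407,86),(402,131),(336,127)],.057);N=q([(333,186),(395,190),(390,234),(330,228)],.057)
f,n=F.mean(0),N.mean(0);d=f-n;print("G1",((f+n)/2).round(4),np.linalg.norm(d),np.degrees(np.arctan2(d[1],d[0])))
T=q([(70,180),(100,173),(103,212),(73,216)],.032);print("B top",T.mean(0))
E
```

```text
mean [0.4973 0.2411] mid [0.4972 0.241 ] len 0.1204 ang 5.3
G1 [ 0.5492 -0.0828  0.057 ] 0.07966163088958046 0.1843255054919672
B top [0.49955002 0.22751116 0.032     ]
```

Call:
{"fn": "send_rows", "kwargs": {"xyz": [[4,-30,0],[9,-70,0],[14,-110,0],[19,-150,0],[24,-190,0],[30,-230,0],[36,-270,0],[41,-310,0],[45,-340,0],[46,-355,0]], "dr": [[0,0,0],[0,0,0],[0,0,0],[0,0,0],[0,0,0],[0,0,0],[0,0,0],[0,0,0],[0,0,0],[0,0,0]], "jaw": 75}}

```text
time: 11.13
position: [0.4996, 0.2397, 0.1786]
tool_rot: [-3.135, -0.158, -0.001]
ft_force: [-0.0, -0.1, 0.2]
grip_width: 0.863
grip_force: 0.0
```

Call:
{"fn": "send_rows", "kwargs": {"xyz": [[0,0,20],[0,0,40],[0,0,60],[0,0,80],[0,0,90],[0,0,90],[0,0,90],[0,0,90],[0,0,90],[0,0,90]], "dr": [[0,0,0],[0,0,0],[0,0,0],[0,0,0],[0,0,0],[0,0,0],[0,0,0],[0,0,0],[0,0,0],[0,0,0]]}}

```text
time: 11.97
position: [0.5002, 0.2357, 0.0895]
tool_rot: [-3.137, -0.15, -0.003]
ft_force: [0.2, 0.0, 0.5]
grip_width: 0.861
grip_force: 0.0
```

```bash
python3 - <<'E'
from h import *
s=get_state();Rt=R.from_rotvec(s["tool_rot"]).as_matrix();print(s["time"],s["position"],Rt.round(4)[:2,:2])
print(((np.array([.4971,.2410,.018])-s["position"])@Rt*1000).round(1))
im=get_image("wrist")[:,:,::-1];cv2.imwrite("pics/w4.png",im)
hsv=cv2.cvtColor(im,cv2.COLOR_BGR2HSV)
m=((hsv[...,1]<40)&(hsv[...,2]>90)).astype(np.uint8);m[260:]=0
k,l,st,ce=cv2.connectedComponentsWithStats(m)
for i in range(1,k):
    if st[i,4]>400: print(st[i],ce[i].round(1))
print("expect",proj([.4971,.2410,.018],s))
E
```

```text
11.9667 [0.50019544 0.23567827 0.08949279] [[ 0.9954  0.0956]
 [ 0.0956 -0.9954]]
[-2.7 -5.5 71.5]
[   0    0   28  141 3404] [11.9 69.9]
[108  23  41  41 675] [131.2  39.3]
[ 566  131   74  111 2478] [602.8 180.7]
[ 293  140   41  120 4050] [313.6 201.7]
[593 218  36  35 835] [611.  234.7]
expect [315.14325715 212.79398331]
```

Call:
{"fn": "send_rows", "kwargs": {"xyz": [[-3,-6,0],[-3,-6,10],[-3,-6,30],[-3,-6,50],[-3,-6,64],[-3,-6,70],[-3,-6,72],[-3,-6,72],[-3,-6,72],[-3,-6,72]], "dr": [[0,0,0],[0,0,0],[0,0,0],[0,0,0],[0,0,0],[0,0,0],[0,0,0],[0,0,0],[0,0,0],[0,0,0]]}}

```text
time: 12.85
position: [0.4966, 0.2415, 0.0172]
tool_rot: [-3.137, -0.15, -0.003]
ft_force: [0.0, -0.5, 0.9]
grip_width: 0.864
grip_force: 0.0
```

Call:
{"fn": "send_rows", "kwargs": {"xyz": [[0,0,0],[0,0,0],[0,0,0],[0,0,0],[0,0,0],[0,0,0],[0,0,0],[0,0,0],[0,0,0],[0,0,0]], "dr": [[0,0,0],[0,0,0],[0,0,0],[0,0,0],[0,0,0],[0,0,0],[0,0,0],[0,0,0],[0,0,0],[0,0,0]], "jaw": 0}}

```text
time: 13.68
position: [0.4958, 0.2414, 0.0162]
tool_rot: [-3.138, -0.151, -0.0]
ft_force: [0.0, 1.1, -0.4]
grip_width: 0.361
grip_force: 35.0
```

Call:
{"fn": "send_rows", "kwargs": {"xyz": [[0,0,0],[0,0,0],[0,0,0],[0,0,0],[0,0,0],[0,0,0],[0,0,0],[0,0,0],[0,0,0],[0,0,0]], "dr": [[0,0,0],[0,0,0],[0,0,0],[0,0,0],[0,0,0],[0,0,0],[0,0,0],[0,0,0],[0,0,0],[0,0,0]]}}

```text
time: 14.52
position: [0.4958, 0.2412, 0.0162]
tool_rot: [-3.138, -0.151, -0.0]
ft_force: [0.4, 1.5, 0.6]
grip_width: 0.36
grip_force: 35.0
```

Call:
{"fn": "send_rows", "kwargs": {"xyz": [[0,0,-20],[0,0,-55],[0,0,-90],[0,10,-125],[-3,35,-150],[-6,70,-161],[-9,110,-161],[-12,150,-161],[-15,190,-161],[-17,220,-161]], "dr": [[0,0,0],[0,0,0],[0,0,0],[0,0,0],[0,0,0.02],[0,0,0.04],[0,0,0.06],[0,0,0.08],[0,0,0.09],[0,0,0.09]]}}

```text
time: 15.35
position: [0.4977, 0.015, 0.1757]
tool_rot: [3.139, 0.002, -0.006]
ft_force: [0.2, -0.1, -4.9]
grip_width: 0.362
grip_force: 35.0
```

Call:
{"fn": "send_rows", "kwargs": {"xyz": [[0,0,0],[0,0,0],[0,0,0],[0,0,0],[0,0,0],[0,0,0],[0,0,0],[0,0,0],[0,0,0],[0,0,0]], "dr": [[0,0,0],[0,0,0],[0,0,0],[0,0,0],[0,0,0],[0,0,0],[0,0,0],[0,0,0],[0,0,0],[0,0,0]]}}

```text
time: 16.18
position: [0.4999, 0.0206, 0.1772]
tool_rot: [3.142, 0.01, 0.0]
ft_force: [0.7, -0.9, -5.1]
grip_width: 0.361
grip_force: 35.0
```

```bash
python3 - <<'E'
from h import *
import pickle
s=get_state();im=get_image("wrist")[:,:,::-1];pickle.dump(s,open("s5.pkl","wb"));cv2.imwrite("pics/w5.png",im)
Rt=R.from_rotvec(s["tool_rot"]).as_matrix();print(s["time"],s["position"],Rt.round(4)[:2,:2],s["grip_width"])
print(proj([.5487,-.0815,.057],s),proj(s["position"]+Rt@[.0525,0,0],s))
cv2.imwrite("pics/c5.png",cv2.resize(im[75:235,275:455],None,fx=3.7,fy=3.7,interpolation=2))
E
```

```text
16.1833 [0.49985623 0.02056474 0.1771715 ] [[ 1.      0.0061]
 [ 0.0061 -1.    ]] 0.3613225458258497
[426.55842754 146.73792726] [321.6470584 161.6288295]
```

View pics/c5.png

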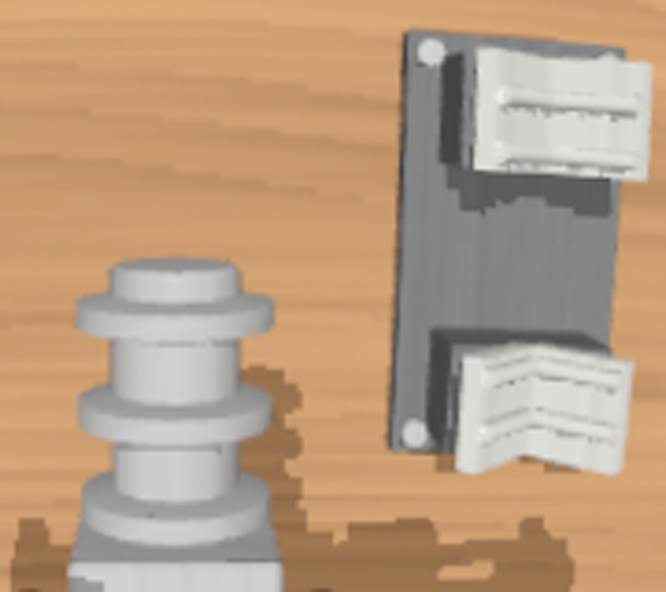

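The held coarse screw's ridges are at rows about 315, 410 and 507, columns 77–273. The two-tooth gauge is at centre-right.

```bash
python3 - <<'E'
from h import *
import pickle
s=pickle.load(open("s5.pkl","rb"));Rt=R.from_rotvec(s["tool_rot"]).as_matrix()
q=lambda p,z:np.array([pt("wrist",np.array(x)/3.7+[275,75],z,s) for x in p])
F=q([(478,47),(651,64),(646,181),(474,171)],.057);N=q([(462,358),(634,360),(622,473),(458,474)],.057)
f,n=F.mean(0),N.mean(0);d=f-n;G=(f+n)/2
v=F[:2].mean(0)-N[2:].mean(0)
print("G1",G.round(4),np.linalg.norm(d).round(4),np.degrees(np.arctan2(d[1],d[0])))
P=q([(407,32),(622,48),(390,448)],.01);v=P[0]-P[2];print("plate",np.linalg.norm(v),np.degrees(np.arctan2(v[1],v[0])),"centre",((P[1]+P[2])/2).round(4))
t=lambda p,z:((q(p,z)-s["position"])@Rt*1000).round(1)
print("sq+18",t([(68,561),(282,561)],.193))
for k,r in((52.5,315),(37.5,410),(22.5,507)): print(k,t([(77,r),(273,r)],.177))
print("gauge in tool",((G-s["position"])@Rt*1000).round(1))
E
```

```text
G1 [ 0.5479 -0.0806  0.057 ] 0.0814 0.1261311914186251
plate 0.12722763194853906 -0.16440718284786 centre [ 0.5483 -0.0808  0.01  ]
sq+18 [[ 19.8 -15.3 -15.8]
 [ 19.8  16.  -15.8]]
52.5 [[ 53.4 -14.5   0.2]
 [ 53.4  15.2   0.2]]
37.5 [[ 38.5 -14.8   0.2]
 [ 38.5  15.5   0.2]]
22.5 [[ 22.6 -15.2   0.2]
 [ 22.6  15.9   0.2]]
gauge in tool [ 47.4 101.5 120.2]
```

Call:
{"fn": "send_rows", "kwargs": {"xyz": [[15,33,0],[30,65,0],[42,90,0],[46.5,101,0],[46.5,101,15],[46.5,101,40],[46.5,101,65],[46.5,101,80],[46.5,101,87],[46.5,101,87]], "dr": [[0,0,0],[0,0,0],[0,0,0],[0,0,0],[0,0,0],[0,0,0.005],[0,0,0.005],[0,0,0.005],[0,0,0.005],[0,0,0.005]]}}

```text
time: 17.07
position: [0.5454, -0.0799, 0.0883]
tool_rot: [-3.141, -0.002, 0.006]
ft_force: [-0.3, 0.1, -5.7]
grip_width: 0.359
grip_force: 35.0
```

Call:
{"fn": "send_rows", "kwargs": {"xyz": [[0,0,0],[0,0,0],[0,0,0],[0,0,0],[0,0,0],[0,0,0],[0,0,0],[0,0,0],[0,0,0],[0,0,0]], "dr": [[0,0,0],[0,0,0],[0,0,0],[0,0,0],[0,0,0],[0,0,0],[0,0,0],[0,0,0],[0,0,0],[0,0,0]]}}

```text
time: 17.9
position: [0.5469, -0.0803, 0.0901]
tool_rot: [3.142, 0.001, -0.0]
ft_force: [-0.5, 0.6, -4.8]
grip_width: 0.359
grip_force: 35.0
```

Target was (0.5470, -0.0802), so it is on place. Lowering.

Call:
{"fn": "send_rows", "kwargs": {"xyz": [[0,0,10],[0,0,18],[0,0,22],[0,0,24],[0,0,26],[0,0,27],[0,0,28],[0,0,29],[0,0,30],[0,0,30]], "dr": [[0,0,0],[0,0,0],[0,0,0],[0,0,0],[0,0,0],[0,0,0],[0,0,0],[0,0,0],[0,0,0],[0,0,0]]}}

```text
time: 18.73
position: [0.5469, -0.0803, 0.0601]
tool_rot: [3.142, 0.001, 0.0]
ft_force: [-0.9, -0.4, -5.3]
grip_width: 0.358
grip_force: 35.0
```

Call:
{"fn": "send_rows", "kwargs": {"xyz": [[0,0,0.5],[0,0,1],[0,0,1.5],[0,0,2],[0,0,2],[0,0,2],[0,0,2],[0,0,2],[0,0,2],[0,0,2]], "dr": [[0,0,0],[0,0,0],[0,0,0],[0,0,0],[0,0,0],[0,0,0],[0,0,0],[0,0,0],[0,0,0],[0,0,0]]}}

```text
time: 19.57
position: [0.5474, -0.081, 0.0587]
tool_rot: [3.141, 0.001, 0.002]
ft_force: [-0.1, -3.1, 2.3]
grip_width: 0.356
grip_force: 35.0
```

Contact at z 0.0587, so it is home. I'll release, rise and back off.

Call:
{"fn": "send_rows", "kwargs": {"xyz": [[0,0,0],[0,0,0],[0,0,0],[0,0,0],[0,0,0],[0,0,0],[0,0,0],[0,0,0],[0,0,0],[0,0,0]], "dr": [[0,0,0],[0,0,0],[0,0,0],[0,0,0],[0,0,0],[0,0,0],[0,0,0],[0,0,0],[0,0,0],[0,0,0]], "jaw": 60}}

```text
time: 20.4
position: [0.5469, -0.0803, 0.0582]
tool_rot: [-3.142, -0.001, -0.0]
ft_force: [0.3, -0.1, -0.7]
grip_width: 0.693
grip_force: 0.0
```

Call:
{"fn": "send_rows", "kwargs": {"xyz": [[0,0,-10],[0,0,-30],[0,0,-60],[0,0,-95],[-20,0,-120],[-50,0,-120],[-50,0,-120],[-50,0,-120],[-50,0,-120],[-50,0,-120]], "dr": [[0,0,0],[0,0,0],[0,0,0],[0,0,0],[0,0,0],[0,0,0],[0,0,0],[0,0,0],[0,0,0],[0,0,0]]}}

```text
time: 21.23
position: [0.4975, -0.0802, 0.1781]
tool_rot: [3.142, 0.002, 0.0]
ft_force: [0.3, 0.4, 0.2]
grip_width: 0.69
grip_force: 0.0
```

```bash
python3 - <<'E'
from h import *
s=get_state();im=get_image("wrist")[:,:,::-1];cv2.imwrite("pics/w6.png",im)
print(s["time"],s["position"],s["ft_force"])
# templates: compare top-face (z=.074) pixel boxes of both screws with expected centre
g=cv2.cvtColor(im,cv2.COLOR_BGR2HSV)
for n,x,y,a in(("coarse",.548,-.0807,0.1),("fine",.533,-.2355,14.7)):
    c,sn=np.cos(np.radians(a)),np.sin(np.radians(a))
    # rectify plane z=.074 around the seat, 0.5 mm/px, rows = along axis, cols = across
    U=np.array([[proj([x+c*i-sn*j,y+sn*i+c*j,.074],s) for j in np.arange(-.03,.03,.001)] for i in np.arange(-.07,.07,.001)],np.float32)
    r=cv2.remap(np.ascontiguousarray(im),U[...,0],U[...,1],1)
    v=r[:,24:36].mean((1,2));print(n,np.round(v[::2]).astype(int).tolist())
    cv2.imwrite(f"pics/r_{n}.png",r)
E
```

```text
21.2333 [ 0.49750934 -0.08021562  0.17806804] [0.25330304 0.36173266 0.15750037]
coarse [134, 130, 145, 160, 161, 158, 158, 182, 184, 201, 203, 160, 187, 198, 199, 199, 200, 203, 165, 179, 199, 200, 199, 169, 199, 197, 149, 184, 207, 207, 208, 208, 208, 209, 209, 209, 209, 210, 210, 210, 211, 211, 211, 211, 210, 136, 175, 205, 173, 201, 201, 201, 189, 142, 205, 192, 196, 202, 202, 202, 138, 188, 206, 188, 203, 184, 162, 161, 162, 158]
fine [161, 159, 156, 155, 155, 158, 162, 165, 187, 183, 154, 172, 182, 192, 183, 154, 176, 184, 192, 179, 155, 180, 186, 195, 181, 156, 181, 185, 204, 204, 205, 205, 204, 205, 205, 205, 205, 205, 205, 205, 205, 205, 205, 205, 201, 149, 173, 179, 192, 174, 176, 191, 196, 194, 169, 179, 194, 178, 194, 169, 185, 198, 180, 194, 170, 185, 168, 178, 155, 143]
```

Both square faces sit within about 1 mm of the seat points. The grip heights at contact show both screws dropped fully home. Handing in.

```bash
python3 -c "
from bench import *
print(close_job())"
```

```text
the job is handed in; nothing more can be done
None
```

I set both screws down in their matching gauges with threads home, the fine one in the three-tooth gauge and the coarse one in the two-tooth gauge. I handed the job in at about 21 s; it returned no verdict.

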